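Square up a casting frame's corner and hold it

ROBOT

A 6-joint arm with a two-finger parallel gripper is mounted at the origin on the work surface; the furniture and walls round the work are solid. World frame = base frame: x ahead of the robot, y to its left, z up, the work surface at z = 0. Lengths are in mm, angles in rad, forces in N, time in s.
With the tool pointing down it reaches from about 275 to 1000 mm from the base axis. Payload 8.4 kg.
Tool frame: the origin (TCP) lies between the finger pads; the fingertips stand 22 mm ahead of it and the grasp point (between the pads) lies 3 mm ahead of it (r.nose_length is the z of the fingertips in the tool frame, in mm); z points along the fingers, y is the line along which they close (so a half turn about z gives the same grasp; the last joint's range is limited). The gripper opens to 85 mm and grips with 20 to 120 N. Pads are 22 mm wide; open, the fingers measure 114 mm over their backs; the gripper's body (76 mm by 85 mm) begins 54 mm behind the grasp point. The pads swing forward as they close: fully open they stand 13 mm farther back than shut.
Start: joints at [-1.348, 0.353, 1.633, -0, 1.155, -0.002], TCP at [139.318, -609.277, 253.281] pointing down, gripper open.
Joint ranges: [-2.63, 2.63], [-0.92, 2.1], [0.06, 2.66], [-1.3, 4.44], [0, 2.69], [-3.02, 3.02]. Speed limits (rad/s): [2.22, 2.22, 2.79, 3.14, 3.14, 3.14].

INTERFACE

Orientations are given as [roll, pitch, yaw] about the fixed x, y, z axes, in that order (R = Rz(yaw) Ry(pitch) Rx(roll)).
In Python, from rig import r gives the robot as it stands.
- The arm moves only by the tool shift_gripper, called after "Call:" as name(argument=value, ...) on one line, values as JSON. Schema: {"type":"object","properties":{"deltas":{"type":"object","properties":{"ax":{"type":"array","items":{"type":"number"},"minItems":1,"maxItems":5},"ay":{"type":"array","items":{"type":"number"},"minItems":1,"maxItems":5},"az":{"type":"array","items":{"type":"number"},"minItems":1,"maxItems":5},"x":{"type":"array","items":{"type":"number"},"minItems":1,"maxItems":5},"y":{"type":"array","items":{"type":"number"},"minItems":1,"maxItems":5},"z":{"type":"array","items":{"type":"number"},"minItems":1,"maxItems":5},"jaw":{"type":"array","items":{"type":"number"},"minItems":1,"maxItems":5}},"additionalProperties":false,"required":["ax","ay","az","x","y","z","jaw"]},"grip_force":{"type":"number"},"only":{"type":"string"},"quiet":{"type":"boolean"},"lines":{"type":"string"}},"required":["deltas"],"additionalProperties":false}. deltas is an object with one list for each field, all of the same length, 1 to 5, a row being the entries at one place: ax, ay, az (a rotation vector in units of 0.2 rad), x, y, z (the shift in units of 25 mm), jaw (the opening from 0.0 (shut) to 1.0 (fully open)); each row shifts and turns the commanded pose from where the row before left it, along the tool's axes as they then stand; what a row does not reach is not made up. A row lasts 1/12 s, in which the tool goes at most 41.7 mm and 0.125 rad, less where a joint would pass 70% of its speed; a pose out of reach is approached as far as the arm can. The fingers move at their own pace and stop on an object; grip_force is the grip in N (left out, the last holds). Time passes only in rows, so rows that do not move let the fingers close. The tool returns the time, the measured TCP pose, the force, the opening and the grip force at its end. only (a regular expression) keeps the lines of the reply that match it, lines (a string "A,B") keeps lines A to B, and quiet returns only ok. Input that does not fit is refused with a message, and nothing moves.
- r.sense(): the state, without advancing time (a new reading comes with each control period).
- r.grab_frame(name): name is "scene" or "top" or "wrist"; returns the picture (420x560x3 uint8, red, green, blue); there is no depth.
- r.camera_params(name): a dict with "fx", "fy", "cx", "cy" (pixels), "rvec" (rotation vector, rad) and "tvec" (3), from world to camera coordinates, as OpenCV has them. Camera axes: x right, y down, z forward; pixel columns grow to the right and rows downward; lengths in mm; the calibration is good to about 2 mm. A picture is of the moment at which its call begins: read the wrist's pose just before it. camera_params takes no time and is no camera call; for the wrist camera it gives the pose at the moment of the call.
- r.sign_off(): hands the job in; it is judged then, once.
The state is a dict: "clock": time; "qpos": joint angles; "qvel": joint speeds; "joint_efforts": joint torques, N m; "eef_pos": TCP position; "tcp_rot": TCP orientation; "contact_force": force on the tool from outside, world axes, zero at the start; "wrist_torque": the same for the moment, N m; "opening": opening from 0.0 (shut) to 1.0 (fully open); "grasp_force": force on a finger pad.
Only numpy, scipy, OpenCV 4.12 (cv2) and the standard library are available. Lean on these libraries where they do the work, as an engineer would, in place of code of your own. Each camera call takes 0.05 s, during which the arm holds its last target. There are 200 camera calls.

TASK

Pick up the try square and seat it flat on the casting frame's baseboard, its outer corner pressed fully home into the frame's inside corner, stock flush on the side fence, so that its blade pushes the sprung side board out square. Finish still gripping it and pressing it lightly against both the fence and the end stop; do not let go. Leave the white cup where it stands.

Things in the scene. Friction and masses are not known exactly. Their poses are not given: they have to be found in the camera images.
- try_square: Loose try square, 0.15 kg: brown wooden stock 110 x 18 x 16 mm, thin steel blade. Origin: underside, centre of the 110 x 168 mm outline. Stock: x -55 to 55, y 66 to 84, z 0 to 16 mm. Blade: x 33 to 55, y 66 to -84, z 7 to 9 mm; when loose its tip rests on the bench (0.05 rad lean). Outer faces: stock's +y face; its +x end with the blade's +x edge. Grip across the 18 mm at (0, 75).
- heel (a point): The square's outer corner, where its two outer faces meet, on the underside (55, 84, 0 mm in the square's frame); axes like the square's.
- frame: Casting frame fixed to the bench: plywood baseboard 220 x 225 x 12 mm with a dark side fence, a dark end stop and a pale hinged side board. Origin: centre of the baseboard's underside; z up. Its place and yaw vary. The inside corner to fill is at (80, 85) mm; the square fits with its x and y axes parallel to the frame's.
- corner (a point): The frame's inside corner on the top of the baseboard (80, 85, 12 mm in the frame); axes like the frame's. The square is home when its heel is here.
- side_fence: Dark fixed wooden fence on the frame's +y side, 25 mm high above the baseboard, 22 mm thick, inner face at frame y = 85 mm. Two pieces, from frame x = -85 to -7 mm and 57 to 97 mm; the open 64 mm gap between lets the outer finger through when the stock is gripped at its middle. Origin as the frame's.
- end_stop: Dark fixed wooden block on the +x side of the corner, 25 mm high above the baseboard, inner face at frame x = 80 mm, from y = 66 to 85 mm: the end of the stock butts against it. Origin as the frame's.
- side_board (a joint): Angle (rad) of the pale board, 155 x 18 x 30 mm high, that continues the end stop toward -y; upright hinge at frame (89, 66) mm. 0: inner face at frame x = 80 mm, square to the side fence; negative leans in, positive swings out; range -0.14 to 0.14. A spring pushes it in: it starts near -0.14, free end about 22 mm inward; about 1 N at the free end moves it to 0.
- board_end (a point): The free end of the side board's inner face, at mid height; x of the frame is the way it moves outward.
- cup: White cast cup, 54 mm wide, 65 mm high, standing; origin under its centre. To be left alone.

How it is judged (in metres and radians):
On the way:
1. the square has been lifted clear of the bench in the gripper (height (world z) of try_square above 0.03 m and contact force between the fingers and try_square above 1 N), for 0.2 s.
At the end, for the whole second after the job is handed in: The square is still and gripped (over 2 N), its heel within 3 mm of the corner in x and y and at most 5 mm above the baseboard, parallel to the frame within 0.03 rad, level within 0.09 rad, pressing at least 0.5 N on fence and on end stop; the side board within 0.03 rad of square (contact force between the fingers and try_square above 2 N and x of heel in the frame of corner between -0.003 and 0.003 m and y of heel in the frame of corner between -0.003 and 0.003 m and z of heel in the frame of corner between -0.003 and 0.005 m and angle between the x axis of try_square and the x axis of frame, either way round below 0.03 rad and angle between try_square's own z axis and vertical below 0.09 rad and value of joint side_board between -0.03 and 0.03 rad and contact force between try_square and side_fence above 0.5 N and contact force between try_square and end_stop above 0.5 N and linear speed of try_square below 0.01 m/s); the arm keeps its last pose, push and grip.
It fails at once if the white cup was moved by more than 2 cm (distance of cup from where it was at the start of the episode above 0.02 m).
It also fails if it takes over 48 s, if anything falls off the work surface, if the arm or the gripper's body presses on something with over 40 N, if the wrist force passes 120 N, or if a joint passes its speed limit or range.

## Working session

There is one attempt and no reset: what is moved stays moved. The work goes in short steps, Python scripts to look and compute and a tool call to move; the robot and the scene stay as the last step left them, time stands still between calls to the robot, and variables do not carry over. Pictures are saved under pics/ and viewed, at most 10 in all, crops included, and the job is handed in when it is done.

```bash
ls; mkdir -p pics; python3 - <<'E'
from rig import r
import cv2
for n in("top","scene"):
    im=r.grab_frame(n); cv2.imwrite(f"pics/{n}0.png",im[:,:,::-1])
    print(n,r.camera_params(n))
print(r.sense())
E
```

```text
pics
rig.py
top {'fx': 466.0003134220115, 'fy': 466.0003134220115, 'cx': 277.9593292029217, 'cy': 212.5469276514689, 'rvec': array([ 2.15490643, -2.09344088,  0.21556557]), 'tvec': array([-18.54085885, 573.27753688, 873.74994021])}
scene {'fx': 512.806026319971, 'fy': 512.806026319971, 'cx': 281.52599274183837, 'cy': 211.68560219819574, 'rvec': array([ 0.56322759, -2.69956265,  1.13026881]), 'tvec': array([ 524.92592388,  216.41546441, 1040.15753687])}
{'clock': 0.1, 'qpos': array([-1.34839791e+00,  3.53598678e-01,  1.63403493e+00,  1.47669729e-05,
        1.15518538e+00, -2.40571960e-03]), 'qvel': array([ 0.00012147, -0.00028076, -0.00120864, -0.00045105,  0.00214924,
       -0.00113714]), 'joint_efforts': array([-7.35023059e-04, -6.06358194e+01, -3.42820036e+01, -5.26287272e-05,
        3.91518610e-03, -2.44182735e-05]), 'eef_pos': array([ 139.23864878, -608.90096007,  252.63499787]), 'tcp_rot': array([-3.14036635e+00, -1.64527166e-05,  2.24798153e-01]), 'contact_force': array([ 0.12318566, -0.13996739, -0.29026015]), 'wrist_torque': array([0.02113327, 0.00488352, 0.01241544]), 'grasp_force': 0.0, 'opening': 0.9997507627621114}
```

View pics/top0.png

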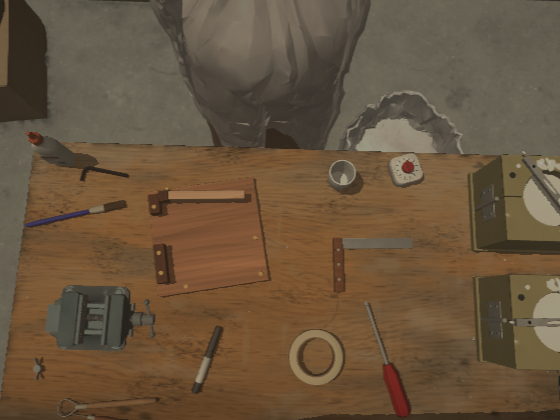

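View pics/scene0.png

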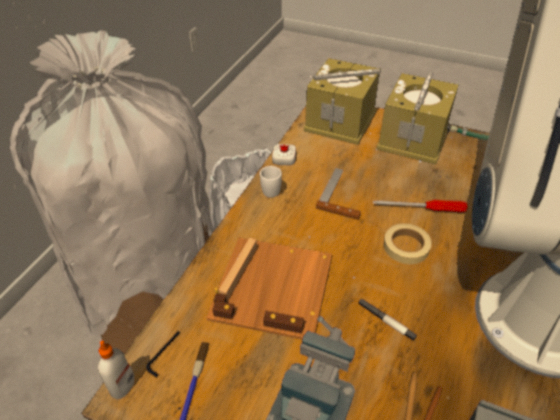

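The top view shows the frame at about (150–268, 180–296). Its fence is on the left (u≈158), and the end stop and pale board run along the top (v≈197). The square's stock is at (338, 238–292), with its blade to the right at v≈243. The cup is at (342, 175). The square is already oriented roughly like the frame. I'll measure next.

```bash
cat > h.py <<'E'
import numpy as np, cv2
from rig import r
def cast(P,uv,z):
    R=cv2.Rodrigues(P["rvec"])[0]; c=-R.T@P["tvec"]
    uv=np.atleast_2d(uv).astype(float)
    d=np.c_[(uv[:,0]-P["cx"])/P["fx"],(uv[:,1]-P["cy"])/P["fy"],np.ones(len(uv))]@R
    return c+d*((z-c[2])/d[:,2])[:,None]
def proj(P,X):
    K=np.array([[P["fx"],0,P["cx"]],[0,P["fy"],P["cy"]],[0,0,1]])
    return cv2.projectPoints(np.atleast_2d(X).astype(float),P["rvec"],P["tvec"],K,None)[0][:,0]
E
python3 - <<'E'
from h import *
P=r.camera_params("top"); im=cv2.imread("pics/top0.png")
a=cv2.resize(im[170:305,140:275],None,fx=4.3,fy=4.3,interpolation=cv2.INTER_CUBIC)
cv2.imwrite("pics/topA.png",a)
R=cv2.Rodrigues(P["rvec"])[0]; print("cam",-R.T@P["tvec"])
for n,uv,z in[("stock ends",[(338,238),(338,292)],16),("blade tip",[(411,243)],3),("base",[(253,180),(268,281),(162,296)],12),("cup",[(342,175)],40)]: print(n,cast(P,uv,z).round(1).tolist())
E
```

```text
cam [395.39808823   4.2424491  967.50824762]
stock ends [[531.6, -127.4, 16.0], [421.8, -127.8, 16.0]]
blade tip [[527.4, -282.0, 3.0]]
base [[650.6, 52.5, 12.0], [439.9, 14.0, 12.0], [404.0, 226.3, 12.0]]
cup [[659.5, -132.0, 40.0]]
```

View pics/topA.png

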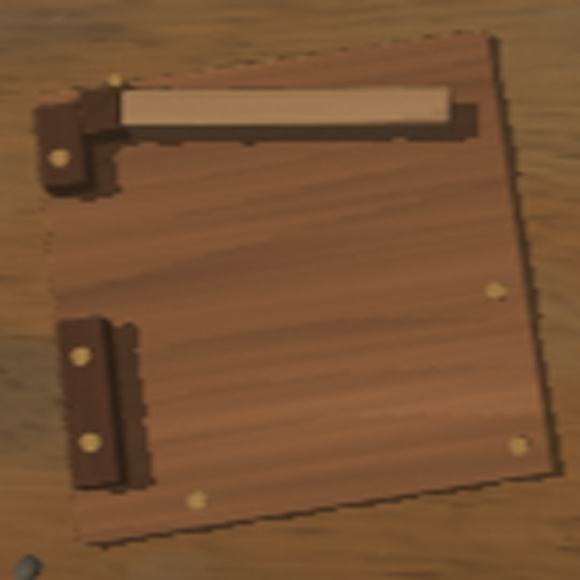

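The crop shows the base corners at crop pixels (493,35), (560,473) and (90,545). The fence pieces' top corners are at (60,320), (110,318), (78,488), (125,485), and the upper fence piece's lower edge runs (45,188)–(88,185). The board leans in. I'll fit a rigid pose to these points, then go to the square for a wrist view.

```bash
cat >> h.py <<'E'
def rigid(L,W):
    L=np.array(L,float);W=np.array(W)[:,:2];l=L-L.mean(0);w=W-W.mean(0)
    yaw=np.arctan2((l[:,0]*w[:,1]-l[:,1]*w[:,0]).sum(),(l*w).sum())
    c,s=np.cos(yaw),np.sin(yaw);R=np.array([[c,-s],[s,c]]);t=W.mean(0)-R@L.mean(0)
    return yaw,t,W-(L@R.T+t)
E
python3 - <<'E'
from h import *
P=r.camera_params("top")
C=[(493,35,12,110,-112.5),(560,473,12,-110,-112.5),(90,545,12,-110,112.5),(60,320,37,-7,107),(110,318,37,-7,85),(78,488,37,-85,107),(125,485,37,-85,85),(45,188,37,57,107),(88,185,37,57,85)]
W=[cast(P,(140+(c[0]+.5)/4.3-.5,170+(c[1]+.5)/4.3-.5),c[2])[0] for c in C]
yaw,t,res=rigid([c[3:] for c in C],W); print("frame",yaw,t,res.round(1).tolist())
im=cv2.imread("pics/top0.png")
# square: dark brown stock & grey blade
a=cv2.resize(im[225:300,325:420],None,fx=6,fy=6,interpolation=cv2.INTER_CUBIC);cv2.imwrite("pics/topB.png",a)
q=r.sense();print(q["tcp_rot"])
print("wrist",r.camera_params("wrist"))
E
```

```text
frame 0.18080044407852153 [530.12347766 140.76390386] [[-2.9, 0.1], [0.6, 0.1], [1.5, -2.5], [1.5, 0.3], [-0.8, -1.2], [1.2, -0.0], [-0.8, 0.3], [0.8, 0.7], [-1.1, 2.3]]
[-3.14036635e+00 -1.64527166e-05  2.24798153e-01]
wrist {'fx': 319.5433582677036, 'fy': 319.5433582677036, 'cx': 284.2269306505529, 'cy': 207.58182299982207, 'rvec': array([-2.24160384,  1.78816937,  0.30108154]), 'tvec': array([-623.82727126,  -41.88224265,  381.66788203])}
```

View pics/topB.png

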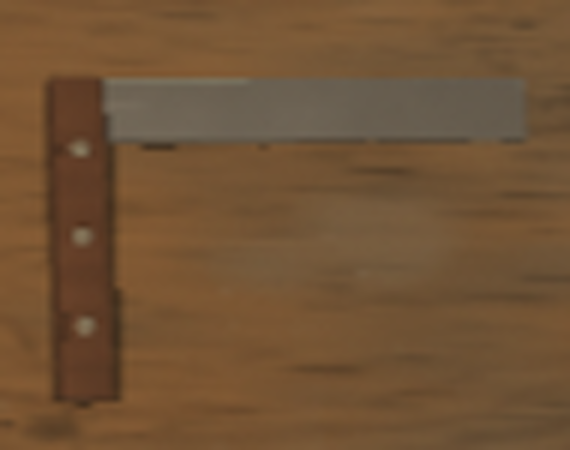

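The stock corners in the crop are at (48,78), (103,78), (55,400) and (118,398). The blade tip is at (525,78)–(525,140).

```bash
python3 - <<'E'
from h import *
P=r.camera_params("top")
C=[(48,78,16.5,55,84),(55,400,16.5,-55,84),(118,398,16,-55,66),(525,78,2,55,-84),(525,140,2,33,-84)]
W=[cast(P,(325+(c[0]+.5)/6-.5,225+(c[1]+.5)/6-.5),c[2])[0] for c in C]
yaw,t,res=rigid([c[3:] for c in C],W); print("sq",yaw,t,res.round(1).tolist())
c,s=np.cos(yaw),np.sin(yaw); g=t+np.array([[c,-s],[s,c]])@[0,75]; print("grasp",g, r.nose_length)
S=r.sense();p=S["eef_pos"];y=S["tcp_rot"][2];d=g-p[:2]
print("tool dx dy", d@[np.cos(y),np.sin(y)], d@[np.sin(y),-np.cos(y)],"z",p[2],"turn (tool z) ",-(yaw-y))
E
```

```text
sq 0.038667515022348574 [ 481.03464166 -202.43252865] [[-0.7, 0.2], [0.2, 1.5], [0.7, -1.8], [-0.2, -0.7], [0.0, 0.8]]
grasp [ 478.13530067 -127.48859079] 22.0
tool dx dy 437.68115189600604 -393.75629420892153 z 252.63499786920502 turn (tool z)  0.18613063784209635
```
Movement limited 41.7 mm/row => ~590 mm → 15 rows =1.25 s. 5 rows per call. Do total steps: distance 589; note pass over cup? From (139,-609) to (478,-127) at z 250: fine; cup at (659,-132).

Units first: shifts go in units of 25 mm and turns go in units of 0.2 rad. So -31.2 mm is -1.248, 23.8 mm is 0.952, 0.093 rad is 0.465.

Call:
shift_gripper(deltas={"ax": [0, 0, 0, 0, 0], "ay": [0, 0, 0, 0, 0], "az": [0.465, 0.465, 0, 0, 0], "x": [0, 0, 0.952, 0.952, 0.952], "y": [0, 0, -1.248, -1.248, -1.248], "z": [0, 0, 0, 0, 0], "jaw": [1, 1, 1, 1, 1]})

```text
clock: 0.52
eef_pos: [207.2, -511.7, 252.6]
tcp_rot: [-3.141, 0.0, 0.037]
contact_force: [-0.3, -0.7, 0.1]
opening: 0.997
grasp_force: 0.0
```

Call:
shift_gripper(deltas={"ax": [0, 0, 0, 0, 0], "ay": [0, 0, 0, 0, 0], "az": [0, 0, 0, 0, 0], "x": [0.952, 0.952, 0.952, 0.952, 0.952], "y": [-1.248, -1.248, -1.248, -1.248, -1.248], "z": [0, 0, 0, 0, 0], "jaw": [1, 1, 1, 1, 1]})

```text
clock: 0.93
eef_pos: [320.4, -350.7, 253.2]
tcp_rot: [-3.141, 0.0, 0.038]
contact_force: [1.2, 0.2, -0.1]
opening: 1.0
grasp_force: 0.0
```

Call:
shift_gripper(deltas={"ax": [0, 0, 0, 0, 0], "ay": [0, 0, 0, 0, 0], "az": [0, 0, 0, 0, 0], "x": [0.952, 0.952, 0.952, 0.952, 0.952], "y": [-1.248, -1.248, -1.248, -1.248, -1.248], "z": [0, 0, 0, 0, 0], "jaw": [1, 1, 1, 1, 1]})

```text
clock: 1.35
eef_pos: [433.3, -190.1, 253.3]
tcp_rot: [3.142, 0.0, 0.039]
contact_force: [0.5, -0.1, -0.0]
opening: 1.0
grasp_force: 0.0
```

Call:
shift_gripper(deltas={"ax": [0, 0, 0, 0], "ay": [0, 0, 0, 0], "az": [0, 0, 0, 0], "x": [0.952, 0.952, 0, 0], "y": [-1.248, -1.248, 0, 0], "z": [0, 0, 0, 0], "jaw": [1, 1, 1, 1]})

```text
clock: 1.68
eef_pos: [478.5, -126.1, 253.0]
tcp_rot: [-3.141, 0.001, 0.043]
contact_force: [-1.4, 0.2, 0.2]
opening: 1.005
grasp_force: 0.0
```

```bash
python3 - <<'E'
from h import *
import pickle
S=r.sense();P=r.camera_params("wrist");im=r.grab_frame("wrist");cv2.imwrite("pics/w1.png",im[:,:,::-1]);pickle.dump((S,P),open("w1.pkl","wb"))
print(S["eef_pos"],S["tcp_rot"])
E
```

```text
[ 478.54762134 -126.05740793  252.95931612] [-3.14139999e+00  5.79536421e-04  4.26372821e-02]
```

View pics/w1.png

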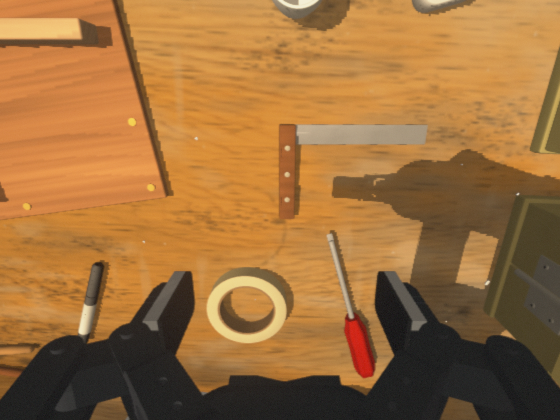

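The wrist view shows the stock at (279–296, 125–218), its middle rivet at (287,174), and the blade tip at (427, 125–145). The frame's near corner is at upper left.

```bash
python3 - <<'E'
from h import *
import pickle
S,P=pickle.load(open("w1.pkl","rb"))
C=[(280,124.5,16.5,55,84),(279,218.5,16.5,-55,84),(293.5,218.5,16,-55,66),(427,125,2,55,-84),(427,145.5,2,33,-84)]
W=[cast(P,c[:2],c[2])[0] for c in C]
yaw,t,res=rigid([c[3:] for c in C],W)
c,s=np.cos(yaw),np.sin(yaw); g=t+np.array([[c,-s],[s,c]])@[0,75];print("sq",yaw,g,res.round(1).tolist())
p=S["eef_pos"];y=S["tcp_rot"][2];d=g-p[:2]
print("tool dx dy", d@[np.cos(y),np.sin(y)], d@[np.sin(y),-np.cos(y)],"turn",y-yaw)
E
```

```text
sq 0.02654067881470692 [ 480.19170697 -128.8596601 ] [[-0.4, -0.2], [0.2, -0.2], [0.3, 0.4], [0.4, 1.8], [-0.5, -1.9]]
tool dx dy 1.5231472067337113 2.8697835029196455 turn 0.016096603289879028
```

Call:
shift_gripper(deltas={"ax": [0, 0, 0, 0, 0], "ay": [0, 0, 0, 0, 0], "az": [0.07, 0, 0, 0, 0], "x": [0.06, 0, 0, 0, 0], "y": [0.104, 0, 0, 0, 0], "z": [1.48, 1.48, 1.48, 1.48, 1.48], "jaw": [1, 1, 1, 0.7, 0.5]})

```text
clock: 2.15
eef_pos: [478.5, -131.7, 67.0]
tcp_rot: [3.141, -0.0, 0.023]
contact_force: [1.5, 0.1, -0.3]
opening: 0.746
grasp_force: 0.0
```

Call:
shift_gripper(deltas={"ax": [0, 0, 0, 0, 0], "ay": [0, 0, 0, 0, 0], "az": [0, 0, 0, 0, 0], "x": [0, 0, 0, 0, 0], "y": [0, 0, 0, 0, 0], "z": [1.2, 0.44, 0, 0, 0], "jaw": [0.5, 0.5, 0.4, 0.4, 0.4]}, grip_force=60)

```text
clock: 2.57
eef_pos: [480.5, -131.1, 28.9]
tcp_rot: [3.141, -0.002, 0.024]
contact_force: [-0.5, 0.3, -0.4]
opening: 0.401
grasp_force: 0.0
```

Call:
shift_gripper(deltas={"ax": [0, 0, 0, 0, 0], "ay": [0, 0, 0, 0, 0], "az": [0, 0, 0, 0, 0], "x": [0, 0, 0, 0, 0], "y": [0, 0, 0, 0, 0], "z": [0, 0, 0, 0, 0], "jaw": [0, 0, 0, 0, 0]}, grip_force=60)

```text
clock: 2.98
eef_pos: [480.8, -130.8, 29.2]
tcp_rot: [3.14, -0.003, 0.025]
contact_force: [-1.6, -0.2, 8.9]
opening: 0.188
grasp_force: 58.4
```

Call:
shift_gripper(deltas={"ax": [0, 0, 0, 0, 0], "ay": [0, 0, 0, 0, 0], "az": [0, 0, 0, 0, 0], "x": [0, 0, 0, 0, 0], "y": [0, 0, 0, 0, 0], "z": [0, 0, 0, 0, 0], "jaw": [0, 0, 0, 0, 0]})

```text
clock: 3.4
eef_pos: [480.7, -130.7, 29.2]
tcp_rot: [3.14, -0.003, 0.025]
contact_force: [-2.3, -0.8, 9.3]
opening: 0.189
grasp_force: 58.4
```

Gripped, with the opening matching the 18 mm stock. Lift.

To row units: -30 mm is -1.2, -25 mm is -1.

Call:
shift_gripper(deltas={"ax": [0, 0, 0, 0, 0], "ay": [0, 0, 0, 0, 0], "az": [0, 0, 0, 0, 0], "x": [0, 0, 0, 0, 0], "y": [0, 0, 0, 0, 0], "z": [-0.6, -1, -1.2, -1.2, 0], "jaw": [0, 0, 0, 0, 0]})

```text
clock: 3.82
eef_pos: [482.8, -131.1, 133.3]
tcp_rot: [3.139, -0.009, 0.025]
contact_force: [1.3, -0.2, -1.1]
opening: 0.185
grasp_force: 59.3
```

Call:
shift_gripper(deltas={"ax": [0, 0], "ay": [0, 0], "az": [0, 0], "x": [0, 0], "y": [0, 0], "z": [0, 0], "jaw": [0, 0]})

```text
clock: 3.98
eef_pos: [479.4, -130.2, 127.7]
tcp_rot: [3.141, -0.001, 0.025]
contact_force: [-0.5, 0.0, -1.5]
opening: 0.19
grasp_force: 59.3
```

```bash
python3 - <<'E'
from h import *
import pickle
S=r.sense();P=r.camera_params("wrist");im=r.grab_frame("wrist");cv2.imwrite("pics/w2.png",im[:,:,::-1]);pickle.dump((S,P),open("w2.pkl","wb"))
print(S["eef_pos"],S["tcp_rot"])
E
```

```text
[ 479.39103524 -130.23567136  127.68868611] [ 3.14128855e+00 -1.00257345e-03  2.49587850e-02]
```

View pics/w2.png

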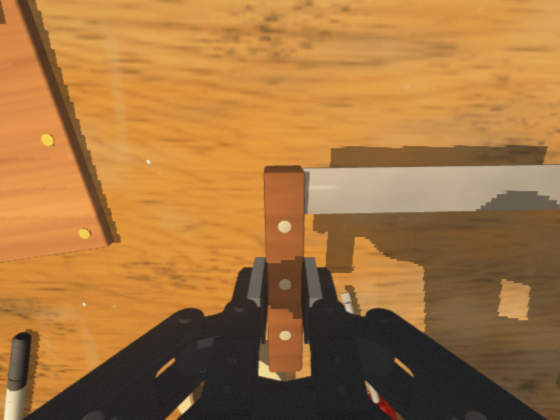

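The square is held squarely, with the stock's far end at (265–303, 167) and the middle rivet at (285,285). Next I'll compute the heel in the tool frame and the target pose.

```bash
cat >> h.py <<'E'
from scipy.spatial.transform import Rotation as Ro
def totool(S,X): return (np.atleast_2d(X)-S["eef_pos"])@Ro.from_euler("xyz",S["tcp_rot"]).as_matrix()
E
python3 - <<'E'
from h import *
import pickle
S,P=pickle.load(open("w2.pkl","rb"))
z=S["eef_pos"][2]-13
for n,uv in [("farL",(264.5,167)),("farR",(303,167)),("nearL",(269,371)),("riv1",(284.5,226.5)),("riv2",(285.5,285)),("riv3",(285.5,336))]:
    print(n,totool(S,cast(P,uv,z)).round(1).tolist())
# target: tool yaw = frame yaw, heel in tool ~ (55+ex, -9)
yaw,t=0.181,np.array([530.1,140.8]); c,s=np.cos(yaw),np.sin(yaw);R=np.array([[c,-s],[s,c]])
for off in [(-32,-25),(0,0)]:
    g=t+R@(np.array([25,76])+off)
    print(off,g, "delta world",g-S["eef_pos"][:2])
    d=g-S["eef_pos"][:2]; print("tool(yaw .181) dx,dy",d@[c,s],d@[s,-c])
E
```

```text
farL [[56.2, -8.8, 13.1]]
farR [[56.2, 7.6, 13.1]]
nearL [[-55.1, -8.7, 12.9]]
riv1 [[28.9, -0.3, 13.0]]
riv2 [[-1.7, 0.1, 13.0]]
riv3 [[-32.0, 0.2, 13.0]]
(-32, -25) [514.0336711  189.70677945] delta world [ 34.64263586 319.9424508 ]
tool(yaw .181) dx,dy 91.6706248521098 -308.47978958534503
(0, 0) [541.0105914  220.05881021] delta world [ 61.61955615 350.29448156]
tool(yaw .181) dx,dy 123.67062485210978 -333.47978958534503
```

Call:
shift_gripper(deltas={"ax": [0, 0, 0, 0, 0], "ay": [0, 0, 0, 0, 0], "az": [-0.39, -0.39, 0, 0, 0], "x": [0, 0, 0.46, 0.46, 0.46], "y": [0, 0, -1.54, -1.54, -1.54], "z": [0, 0, 0, 0, 0], "jaw": [0, 0, 0, 0, 0]})

```text
clock: 4.45
eef_pos: [491.7, -9.7, 126.0]
tcp_rot: [-3.141, 0.002, 0.179]
contact_force: [1.3, -0.5, 0.3]
opening: 0.185
grasp_force: 59.3
```

Call:
shift_gripper(deltas={"ax": [0, 0, 0, 0, 0], "ay": [0, 0, 0, 0, 0], "az": [0, 0, 0, 0, 0], "x": [0.46, 0.46, 0.46, 0.46, 0.46], "y": [-1.54, -1.54, -1.54, -1.54, -1.54], "z": [0, 0, 0, 0, 0], "jaw": [0, 0, 0, 0, 0]})

```text
clock: 4.87
eef_pos: [513.5, 191.0, 125.8]
tcp_rot: [3.141, 0.003, 0.181]
contact_force: [1.0, -0.0, -0.7]
opening: 0.185
grasp_force: 59.3
```

Call:
shift_gripper(deltas={"ax": [0, 0, 0], "ay": [0, 0, 0], "az": [0, 0, 0], "x": [0, 0, 0], "y": [0, 0, 0], "z": [0, 0, 0], "jaw": [0, 0, 0]})

```text
clock: 5.12
eef_pos: [513.5, 188.9, 125.9]
tcp_rot: [3.141, 0.003, 0.182]
contact_force: [-1.1, -0.8, -2.2]
opening: 0.189
grasp_force: 59.4
```

```bash
python3 - <<'E'
from h import *
import pickle
S=r.sense();P=r.camera_params("wrist");im=r.grab_frame("wrist");cv2.imwrite("pics/w3.png",im[:,:,::-1]);pickle.dump((S,P),open("w3.pkl","wb"))
print(S["eef_pos"],S["tcp_rot"])
E
```

```text
[513.46199708 188.93404565 125.92531729] [3.14085834e+00 2.84034037e-03 1.82037309e-01]
```

View pics/w3.png

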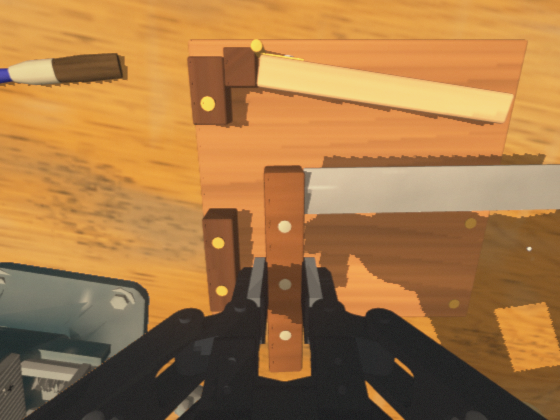

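The wrist view shows the frame parallel to the tool, with its far edge level at v=40. Fence inner top corners are at (237,209) and (225,124), the end stop's inner edge is at v≈86, and the board's free end is at (507,122). I'll refine the corner from these.

```bash
python3 - <<'E'
from h import *
import pickle
S,P=pickle.load(open("w3.pkl","rb"))
C=[(237,209,37,-7,85),(204.5,209,37,-7,107),(225,124,37,57,85),(194,124,37,57,107),(192,40,12,110,112.5),(526,40,12,110,-112.5),(225,86,37,80,85)]
W=[cast(P,c[:2],c[2])[0] for c in C]
yaw,t,res=rigid([c[3:] for c in C],W);print(yaw,t,res.round(1).tolist())
c,s=np.cos(yaw),np.sin(yaw);R=np.array([[c,-s],[s,c]])
print("corner",t+R@[80,85]); 
print("board end in frame", (cast(P,(504,123),42)[0][:2]-t)@R)
h=totool(S,np.r_[t+R@[80,85],12]);print("corner in tool",h,"remaining",h-[55.5,-8.7,29])
E
```

```text
0.17696426152983866 [534.24457664 142.88462716] [[5.5, -1.8], [5.3, -1.2], [-1.9, 2.1], [-1.6, -0.2], [-2.6, -2.5], [-2.6, 2.8], [-2.1, 0.7]]
corner [598.0316131 240.6405169]
board end in frame [ 57.18250018 -86.93580472]
corner in tool [[ 92.8560862  -35.62563315 113.63590349]] remaining [[ 37.3560862  -26.92563315  84.63590349]]
```

To row units: 35 mm is 1.4, 12 mm is 0.48.

Call:
shift_gripper(deltas={"ax": [0, 0, 0, 0, 0], "ay": [0, 0, 0, 0, 0], "az": [0, 0, 0, 0, 0], "x": [0, 0, 0, 0, 0], "y": [0, 0, 0, 0, 0], "z": [1.4, 1.2, 0.48, 0, 0], "jaw": [0, 0, 0, 0, 0]})

```text
clock: 5.58
eef_pos: [514.3, 188.2, 50.1]
tcp_rot: [3.141, 0.002, 0.179]
contact_force: [-0.3, 0.5, -1.9]
opening: 0.189
grasp_force: 59.4
```

Call:
shift_gripper(deltas={"ax": [0, 0, 0, 0, 0], "ay": [0, 0, 0, 0, 0], "az": [0, 0, 0, 0, 0], "x": [0, 0, 0, 0, 0], "y": [0, 0, 0, 0, 0], "z": [0.08, 0.08, 0.04, 0, 0], "jaw": [0, 0, 0, 0, 0]})

```text
clock: 6.0
eef_pos: [514.9, 189.3, 45.8]
tcp_rot: [-3.141, -0.001, 0.181]
contact_force: [0.3, 1.0, -1.5]
opening: 0.188
grasp_force: 59.4
```

To row units: 6 mm is 0.24, 1 mm is 0.04.

Call:
shift_gripper(deltas={"ax": [0, 0, 0, 0, 0], "ay": [0, 0, 0, 0, 0], "az": [0, 0, 0, 0, 0], "x": [0.24, 0.24, 0.24, 0.24, 0], "y": [0, 0, 0, 0, 0], "z": [0.04, 0.04, 0, 0, 0], "jaw": [0, 0, 0, 0, 0]})

```text
clock: 6.42
eef_pos: [539.8, 193.8, 43.3]
tcp_rot: [-3.141, -0.001, 0.18]
contact_force: [-0.3, -0.3, -0.6]
opening: 0.189
grasp_force: 59.4
```

Call:
shift_gripper(deltas={"ax": [0, 0, 0, 0, 0], "ay": [0, 0, 0, 0, 0], "az": [0, 0, 0, 0, 0], "x": [0, 0, 0, 0, 0], "y": [-0.24, -0.24, -0.24, -0.08, 0], "z": [0, 0, 0, 0, 0], "jaw": [0, 0, 0, 0, 0]})

```text
clock: 6.83
eef_pos: [534.3, 214.1, 43.3]
tcp_rot: [-3.141, 0.0, 0.182]
contact_force: [-0.7, 0.8, -1.9]
opening: 0.188
grasp_force: 59.4
```

```bash
python3 - <<'E'
from h import *
im=r.grab_frame("wrist");cv2.imwrite("pics/w4.png",im[:,:,::-1])
E
```

```text
(no output)
```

View pics/w4.png

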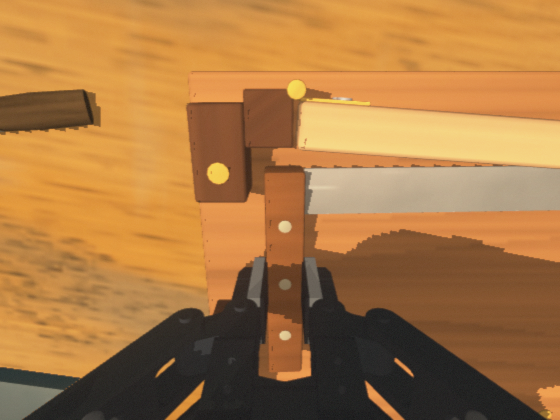

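The stock end is at v=167 against the end stop edge at v≈148. The stock face is at u=265 against the fence at u≈246. That leaves about 6–10 mm each way. I'll lower to contact, then press toward the fence.

Call:
shift_gripper(deltas={"ax": [0, 0, 0, 0, 0], "ay": [0, 0, 0, 0, 0], "az": [0, 0, 0, 0, 0], "x": [0, 0, 0, 0, 0], "y": [0, 0, 0, 0, 0], "z": [0.04, 0.04, 0.02, 0, 0], "jaw": [0, 0, 0, 0, 0]})

```text
clock: 7.3
eef_pos: [534.7, 213.2, 41.3]
tcp_rot: [-3.141, -0.0, 0.18]
contact_force: [-3.8, 0.9, 6.4]
opening: 0.188
grasp_force: 60.3
```

Call:
shift_gripper(deltas={"ax": [0, 0, 0, 0, 0], "ay": [0, 0, 0, 0, 0], "az": [0, 0, 0, 0, 0], "x": [0, 0, 0, 0, 0], "y": [-0.08, -0.06, -0.06, 0, 0], "z": [0, 0, 0, 0, 0], "jaw": [0, 0, 0, 0, 0]})

```text
clock: 7.72
eef_pos: [534.2, 217.8, 41.3]
tcp_rot: [3.141, -0.001, 0.181]
contact_force: [-0.5, -2.9, 5.7]
opening: 0.189
grasp_force: 60.2
```

Call:
shift_gripper(deltas={"ax": [0, 0, 0, 0], "ay": [0, 0, 0, 0], "az": [0, 0, 0, 0], "x": [0, 0, 0, 0], "y": [-0.04, -0.04, 0, 0], "z": [-0.016, 0, 0, 0], "jaw": [0, 0, 0, 0]})

```text
clock: 8.05
eef_pos: [533.5, 220.0, 41.3]
tcp_rot: [3.141, -0.0, 0.181]
contact_force: [-0.1, -3.0, 3.5]
opening: 0.189
grasp_force: 60.0
```

Call:
shift_gripper(deltas={"ax": [0, 0, 0, 0], "ay": [0, 0, 0, 0], "az": [0, 0, 0, 0], "x": [0, 0, 0, 0], "y": [-0.04, -0.04, 0, 0], "z": [0, 0, 0, 0], "jaw": [0, 0, 0, 0]})

```text
clock: 8.38
eef_pos: [533.4, 220.7, 41.3]
tcp_rot: [3.14, -0.0, 0.182]
contact_force: [2.2, -12.3, 5.1]
opening: 0.187
grasp_force: 60.3
```

Fence contact. Ease off slightly, then push toward the end stop.

To row units: 2 mm is 0.08, 1 mm is 0.04.

Call:
shift_gripper(deltas={"ax": [0, 0, 0, 0, 0], "ay": [0, 0, 0, 0, 0], "az": [0, 0, 0, 0, 0], "x": [0, 0.08, 0.08, 0, 0], "y": [0.04, 0, 0, 0, 0], "z": [0, 0, 0, 0, 0], "jaw": [0, 0, 0, 0, 0]})

```text
clock: 8.8
eef_pos: [534.0, 220.6, 41.2]
tcp_rot: [3.14, 0.007, 0.181]
contact_force: [-12.4, -6.6, 17.8]
opening: 0.191
grasp_force: 61.9
```

Call:
shift_gripper(deltas={"ax": [0, 0, 0, 0], "ay": [0, 0, 0, 0], "az": [0, 0, 0, 0], "x": [0.04, 0.04, 0, 0], "y": [0, 0, 0, 0], "z": [0, 0, 0, 0], "jaw": [0, 0, 0, 0]})

```text
clock: 9.13
eef_pos: [535.4, 220.8, 41.2]
tcp_rot: [3.14, 0.008, 0.181]
contact_force: [-14.6, -6.5, 19.2]
opening: 0.189
grasp_force: 62.1
```

Call:
shift_gripper(deltas={"ax": [0, 0, 0], "ay": [0, 0, 0], "az": [0, 0, 0], "x": [0, 0, 0], "y": [0, 0, 0], "z": [-0.028, 0, 0], "jaw": [0, 0, 0]})

```text
clock: 9.38
eef_pos: [537.2, 221.2, 41.3]
tcp_rot: [3.14, 0.004, 0.181]
contact_force: [-4.6, -6.0, 4.2]
opening: 0.185
grasp_force: 60.3
```

Call:
shift_gripper(deltas={"ax": [0, 0, 0, 0], "ay": [0, 0, 0, 0], "az": [0, 0, 0, 0], "x": [0.04, 0.04, 0, 0], "y": [0, 0, 0, 0], "z": [0, 0, 0, 0], "jaw": [0, 0, 0, 0]})

```text
clock: 9.72
eef_pos: [538.8, 221.5, 41.3]
tcp_rot: [3.14, 0.005, 0.181]
contact_force: [-5.2, -5.8, 6.7]
opening: 0.186
grasp_force: 60.4
```

```bash
python3 - <<'E'
from h import *
im=r.grab_frame("wrist");cv2.imwrite("pics/w5.png",im[:,:,::-1])
E
```

```text
(no output)
```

View pics/w5.png

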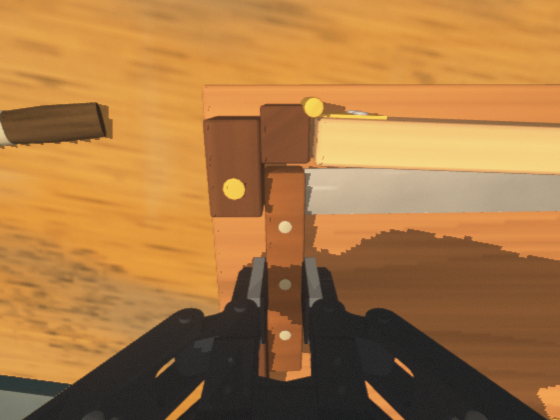

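The stock is now flush on the fence at u≈265, and its end (v≈167) is just short of the stop (v≈163). The board is nearly square. I'll keep going in x.

To row units: 1 mm is 0.04, -0.2 mm is -0.008.

Call:
shift_gripper(deltas={"ax": [0, 0, 0, 0], "ay": [0, 0, 0, 0], "az": [0, 0, 0, 0], "x": [0.04, 0.04, 0, 0], "y": [0, 0, 0, 0], "z": [-0.008, 0, 0, 0], "jaw": [0, 0, 0, 0]})

```text
clock: 10.1
eef_pos: [541.2, 221.9, 41.4]
tcp_rot: [3.14, 0.004, 0.181]
contact_force: [-4.3, -5.8, 2.6]
opening: 0.187
grasp_force: 60.0
```

Call:
shift_gripper(deltas={"ax": [0, 0, 0, 0], "ay": [0, 0, 0, 0], "az": [0, 0, 0, 0], "x": [0.04, 0.04, 0, 0], "y": [0, 0, 0, 0], "z": [0, 0, 0, 0], "jaw": [0, 0, 0, 0]})

```text
clock: 10.43
eef_pos: [543.1, 222.3, 41.3]
tcp_rot: [3.14, 0.004, 0.181]
contact_force: [-4.7, -5.7, 3.9]
opening: 0.187
grasp_force: 60.0
```

To row units: 1 mm is 0.04.

Call:
shift_gripper(deltas={"ax": [0, 0, 0], "ay": [0, 0, 0], "az": [0, 0, 0], "x": [0.04, 0, 0], "y": [0, 0, 0], "z": [0, 0, 0], "jaw": [0, 0, 0]})

```text
clock: 10.68
eef_pos: [544.0, 222.4, 41.3]
tcp_rot: [3.14, 0.004, 0.181]
contact_force: [-5.3, -5.8, 4.1]
opening: 0.189
grasp_force: 60.0
```

Call:
shift_gripper(deltas={"ax": [0, 0, 0], "ay": [0, 0, 0], "az": [0, 0, 0], "x": [0.04, 0, 0], "y": [0, 0, 0], "z": [0, 0, 0], "jaw": [0, 0, 0]})

```text
clock: 10.93
eef_pos: [544.3, 222.5, 41.3]
tcp_rot: [3.14, 0.006, 0.181]
contact_force: [-7.7, -6.0, 5.8]
opening: 0.185
grasp_force: 60.4
```

```bash
python3 - <<'E'
from h import *
im=r.grab_frame("wrist");cv2.imwrite("pics/w6.png",im[:,:,::-1])
im=r.grab_frame("scene")
im2=r.grab_frame("top");a=im2[165:305,130:300]
b=cv2.resize(r.grab_frame("wrist")[60:260,180:560],None,fx=2,fy=2,interpolation=cv2.INTER_CUBIC)
cv2.imwrite("pics/w6c.png",b[:,:,::-1])
E
```

```text
(no output)
```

View pics/w6c.png

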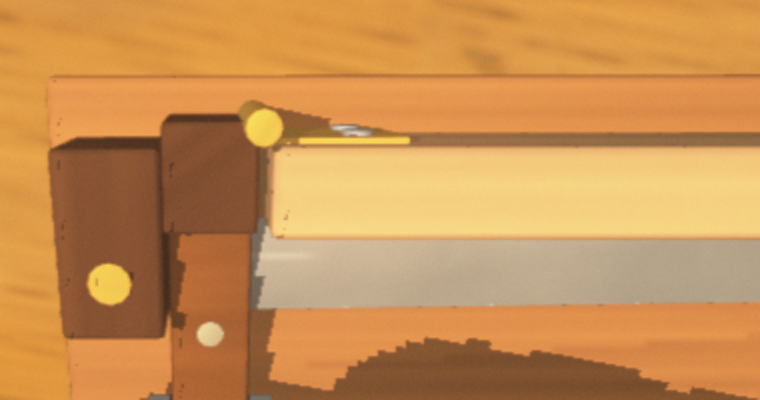

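The stock end now sits under the end stop's edge, the stock is on the fence, and the board is square (its edge is level at v≈238). The x force is rising as expected at contact. I'll add a light press on both.

Call:
shift_gripper(deltas={"ax": [0, 0, 0, 0], "ay": [0, 0, 0, 0], "az": [0, 0, 0, 0], "x": [0.04, 0, 0, 0], "y": [-0.012, 0, 0, 0], "z": [0, 0, 0, 0], "jaw": [0, 0, 0, 0]})

```text
clock: 11.47
eef_pos: [544.3, 222.5, 41.3]
tcp_rot: [3.14, 0.008, 0.181]
contact_force: [-10.8, -7.6, 9.2]
opening: 0.186
grasp_force: 60.8
```

Call:
shift_gripper(deltas={"ax": [0, 0, 0, 0, 0], "ay": [0, 0, 0, 0, 0], "az": [0, 0, 0, 0, 0], "x": [0.028, 0, 0, 0, 0], "y": [-0.008, 0, 0, 0, 0], "z": [-0.012, 0, 0, 0, 0], "jaw": [0, 0, 0, 0, 0]})

```text
clock: 11.88
eef_pos: [544.4, 222.5, 41.3]
tcp_rot: [3.139, 0.009, 0.181]
contact_force: [-11.6, -8.5, 9.9]
opening: 0.189
grasp_force: 60.7
```

```bash
python3 -c "
from rig import r
print(r.sense()['contact_force'],r.sense()['grasp_force']);print(r.sign_off())"
```

```text
[-11.59679728  -8.52583801   9.86804914] 60.732052121311426
the job is handed in; nothing more can be done
None
```

I handed the job in at about 12 s with the try square still gripped at about 60 N. By force and camera it sits home in the corner, pressed on the fence and end stop with the side board pushed out square; no verdict came back, and the cup was never approached.

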